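# Draw a dish tray out of its cabinet with the tray hook until it catches

## Robot

A 6-joint arm with a two-finger parallel gripper is mounted at the origin on a cart in front of the work surface, level with it; the furniture and walls round the work are solid. World frame = base frame: x ahead of the robot, y to its left, z up, the work surface at z = 0. Lengths are in m, angles in rad, forces in N, time in s.
With the tool pointing down it reaches from about 0.35 to 0.85 m from the base axis. Payload 8.1 kg.
Tool frame: the origin (TCP) lies at the very end of the fingers, on their centre line; the grasp point (between the pads) lies 19 mm behind it; z points along the fingers, y is the line along which they close (so a half turn about z gives the same grasp; the last joint's range is limited). The gripper opens to 93 mm and grips with 3 to 60 N. Pads are 15 mm wide; open, the fingers measure 128 mm over their backs; the gripper's body (75 mm by 188 mm) begins 65 mm behind the grasp point.
Start: joints at [1.241, 0.13, 1.488, -0, 1.523, -0.085], TCP at [0.145, 0.582, 0.219] pointing down, gripper open.
Joint ranges: [-2.96, 2.96], [-0.89, 2.26], [0.02, 2.5], [-1.34, 4.48], [0, 2.73], [-2.66, 2.66]. Speed limits (rad/s): [2.39, 2.39, 2.79, 3.14, 3.14, 3.14].

## Interface

Orientations are given as a rotation vector (axis times angle).
In Python, from plant import monitor, eyes, ticket gives the robot as it stands.
- The arm moves only by the tool arm_command, never from a script. Its argument "deltas" is a list that holds one entry, the list of rows, each a list of 6 numbers: the shift along the world's x, y, z in cm, then the turn, a rotation vector about the world's x, y, z in degrees. In form: [[[tx, ty, tz, rx, ry, rz], ...]]. A call has 1 to 12 rows; each row shifts and turns the commanded pose from where the row before left it; what a row does not reach is not made up. A row lasts 1/12 s, in which the tool goes at most 41.7 mm and 7.16 degrees, less where a joint would pass 70% of its speed; a pose out of reach is approached as far as the arm can. A call is refused whole if a number of a shift passes 4.17 or a number of a turn 7.16, either way. A call with a gripper value outside its range is refused whole. "gripper" is the opening, from -1 (shut) to 1 (fully open), set as the call begins (left out, the last holds). The fingers move at their own pace and stop on an object; "squeeze" is the grip in N (left out, the last holds). Time passes only in rows, so rows that do not move let the fingers close. It gives the time, the measured TCP pose, the force, the opening and the grip force at its end, in the units of the state.
- monitor.read_state(): the state, without advancing time (a new reading comes with each control period).
- eyes.read_camera(name): name is "side" or "top" or "wrist"; returns the picture (420x560x3 uint8, blue, green, red); there is no depth.
- eyes.camera_model(name): a dict with "fx", "fy", "cx", "cy" (pixels), "rvec" (rotation vector, rad) and "tvec" (3), from world to camera coordinates, as OpenCV has them. Camera axes: x right, y down, z forward; pixel columns grow to the right and rows downward; lengths in m; the calibration is good to about 2 mm. A picture is of the moment at which its call begins: read the wrist's pose just before it. camera_model takes no time and is no camera call; for the wrist camera it gives the pose at the moment of the call.
- ticket.close_job(): hands the job in; it is judged then, once.
The state is a dict: "t": time; "q": joint angles; "dq": joint speeds; "joint_torque": joint torques, N m; "tool_pos": TCP position; "orientation": TCP orientation; "force": force on the tool from outside, world axes, zero at the start; "wrist_torque": the same for the moment, N m; "opening": finger opening in m; "gripper_force": force on a finger pad.
Only numpy, scipy, OpenCV 4.12 (cv2) and the standard library are available. Lean on these libraries where they do the work, as an engineer would, in place of code of your own. Each camera call takes 0.05 s, during which the arm holds its last target. There are 200 camera calls.

## Task

Take the blue-handled tray hook, catch it in the finger hole of the middle tray of the small white three-tray cabinet and draw the tray out gently until its spring catch clicks in and holds it open (it slides shut by itself if it has not caught). Do not wrench on the tray or touch it with the gripper, leave the dish lying in it and the other things on the bench alone, then unhook and lay the hook down on the bench as it lay before, standing on the underside of its handle, clear of the tray.

Things in the scene. Friction and masses are not known exactly. Their poses are not given: they have to be found in the camera images.
- hook: Tray hook, 0.13 kg. Blue handle 100 x 20 x 30 mm (long, wide, high), origin at the centre of its underside, x along it to the tip, z up. From its front end (x = 50 mm) a 6 mm steel shank, centre line at z = 20 mm, runs to x = 107 mm and turns straight down. Grip it across the handle, about x = 25 mm, with 40 N or more.
- hook_tip (a point): lowest point of the hook's turned-down 6 mm tip, at (107, 0, 8) mm in the hook's frame, 9 mm below the underside of the shank; tip and shank together are 15 mm high (z = 8 to 23 mm in the hook's frame) and 6 mm wide
- cabinet: White cabinet fixed on the bench, 170 deep x 130 wide x 172 mm high, three aluminium tray fronts one above the other, a timer on its top. Origin at the centre of its underside; x from its front face (x = -85 mm) straight in, y to its left as the robot sees it, z up. Trays open towards -x; the top and bottom ones are locked.
- tray: Middle tray, 0.35 kg. Origin at the centre of its finger hole, on the front face; axes as the cabinet's. Shut, it lies at (-85, 0, 88) mm in the cabinet's frame. Front plate 112 wide, 44 high, 5 mm thick; hole round, right through, 24 mm diameter. A spring closes it with 1 to 2 N. Over 20 N between hook and tray is wrenching.
- hole_rim (a point): lowest point of the finger hole's rim, on the front face, 12 mm below the tray's origin. Behind the plate the tray's floor lies 11 mm below this point and a low cross rib starts 21 mm behind the front face: room for the hook's tip
- catch_slot (a point): middle of the slot with the black clamp screw on the cabinet's left side. The catch is set by hand: it holds the tray 80 to 106 mm out. From 11 mm before that the pull rises within 2 mm from 3 N to 8 to 13 N, falls away over the next 6 mm, and the tray then runs on by itself and is caught. Let go sooner it runs shut. A hard stop follows 2.5 mm on.
- petri_dish_1: Round culture dish with pink contents, 62 mm diameter, 15 mm high, lying in the well of the middle tray with its centre 55 mm behind the front face of the tray; origin at the centre of its underside.
- chip_tray: bystander: flat black and clear slide tray, 110 x 48 x 12 mm, loose on the bench; origin at the centre of its underside
- tweezers: bystander: steel tweezers, 126 x 12 x 9 mm, loose on the bench; origin at the centre of the underside
- beaker: bystander: glass beaker, 66 mm diameter, 62 mm high, standing loose on the bench; origin at the centre of its underside
- analyser: White bench analyser with a tilted screen, fixed, 226 deep x 169 wide x 222 mm high, standing between the hook and the cabinet; origin at the centre of its underside. Carry the hook over it or round its front.
Not all that is in view belongs to the job. There is more than one size of the hook; the job needs the larger.

How it is judged:
On the way, in this order (a step that is already met when the one before it is completed fails the run):
1. the hook draws the tray out: tray at least 30 mm out with the hook pulling on it (x of tray in the frame of cabinet below -0.115 m and contact force between hook and tray above 0.5 N), for 0.1 s.
2. the tray stays out, caught, with the hook free of it (x of tray in the frame of cabinet below -0.157 m and contact force between hook and tray below 0.1 N and horizontal distance between hook_tip and tray above 0.03 m and linear speed of tray below 0.01 m/s), for 0.3 s.
At the end, for the whole second after the job is handed in: Middle tray at rest at least 72 mm out, held by its catch; dish flat in its well, within 10 mm of its place in the tray; hook at rest on the underside of its handle on the bench (height within 6 mm, tilt under 0.12 rad), its tip over 50 mm and its handle's centre over 80 mm from the finger hole (x of tray in the frame of cabinet below -0.157 m and linear speed of tray below 0.005 m/s and horizontal distance between petri_dish_1 and tray below 0.065 m and z of petri_dish_1 in the frame of tray between -0.028 and -0.018 m and height (world z) of hook between -0.006 and 0.006 m and angle between hook's own z axis and vertical below 0.12 rad and linear speed of hook below 0.01 m/s and horizontal distance between hook_tip and tray above 0.05 m and horizontal distance between hook and tray above 0.08 m); the robot touches nothing.
It fails at once if more than 20 N between hook and tray (contact force between hook and tray above 20 N).
It fails at once if the robot touches the tray itself (contact force between any of the fingers, the arm and tray above 0.5 N).
It fails at once if the slide tray, tweezers or beaker on the bench moved by more than 20 mm (distance of any of chip_tray, tweezers, beaker from where it was at the start of the episode above 0.02 m).
It also fails if it takes over 69 s, if anything falls off the work surface, if the arm or the gripper's body presses on something with over 40 N, if the wrist force passes 120 N, or if a joint passes its speed limit or range.

## Working session

There is one attempt and no reset: what is moved stays moved. The work goes in short steps, Python scripts to look and compute and a tool call to move; the robot and the scene stay as the last step left them, time stands still between calls to the robot, and variables do not carry over. Pictures are saved under pics/ and viewed, at most 10 in all, crops included, and the job is handed in when it is done.

Besides the shell and the picture viewer there is one more tool, called after "Call:" as a command line: name --argument value ..., lists and objects as JSON in quotes. arm_command: Moves the arm, as the interface text tells. Its arguments: {"type":"object","properties":{"deltas":{"type":"array"},"gripper":{"type":"number"},"squeeze":{"type":"number"}},"required":["deltas"]}

```bash
mkdir -p pics
cat > h.py <<'E'
import cv2, numpy as np
from plant import monitor, eyes, ticket
def cam(n):
    m=eyes.camera_model(n); K=np.array([[m['fx'],0,m['cx']],[0,m['fy'],m['cy']],[0,0,1.]])
    return K,np.array(m['rvec'],float),np.array(m['tvec'],float)
def ray(n,px,c=None):
    K,r,t=c or cam(n); R=cv2.Rodrigues(r)[0]
    d=R.T@np.linalg.inv(K)@np.array([px[0],px[1],1.]); return -R.T@t,d
def onz(n,px,z,c=None):
    o,d=ray(n,px,c); return o+d*(z-o[2])/d[2]
def proj(n,P,c=None):
    K,r,t=c or cam(n); return cv2.projectPoints(np.array(P,float).reshape(-1,3),r,t,K,None)[0][:,0]
E
python3 - <<'E'
from h import *
a=[]
for n in ("side","top","wrist"):
    im=eyes.read_camera(n); cv2.imwrite(f'pics/{n}0.png',im); K,r,t=cam(n); print(n,K[0,0],K[1,1],(-cv2.Rodrigues(r)[0].T@t).round(3))
print(monitor.read_state())
E
```

```text
side 421.5529206982511 421.5529206982511 [0.441 1.218 0.891]
top 396.22218232985057 396.22218232985057 [0.323 0.002 1.264]
wrist 317.793525959846 317.793525959846 [0.07  0.601 0.383]
{'t': 0.15, 'q': array([ 1.24056944e+00,  1.30982904e-01,  1.48899599e+00, -2.84224426e-05,
        1.52299569e+00, -8.53966931e-02]), 'dq': array([ 2.07128419e-03, -2.16796411e-03, -5.23955608e-03,  5.02598595e-05,
       -1.54995355e-03, -5.19365082e-06]), 'joint_torque': array([-9.72824091e-05, -5.60474646e+01, -4.92333806e+01,  7.67732388e-02,
        3.05992551e-02, -5.89130673e-05]), 'tool_pos': array([0.14528431, 0.58170935, 0.21784948]), 'orientation': array([-3.83584910e-01, -3.11782707e+00,  2.13304704e-03]), 'force': array([-0.36172148,  0.55606974, -0.4377105 ]), 'wrist_torque': array([-0.050753  , -0.01570043,  0.0306814 ]), 'gripper_force': 0.0, 'opening': 0.0929127288609214}
```

View pics/top0.png

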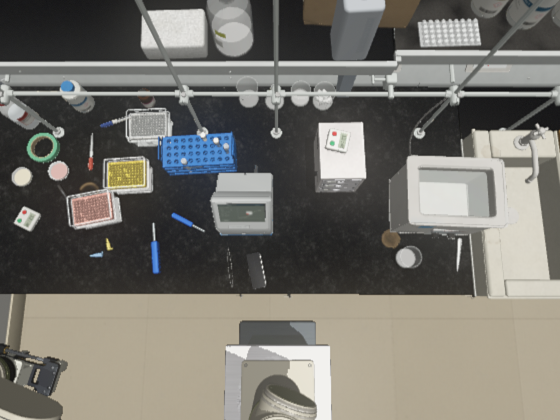

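View pics/side0.png

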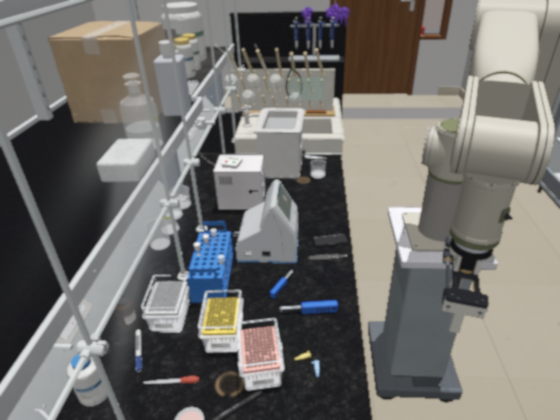

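Top view: the two blue hooks are the larger at (155,257), with its shank up to (153,224), and the smaller at (182,220), with its shank to (204,231). Handle length decides, so I'll measure it. The cabinet is at (340,157), the analyser at (243,203), the slide tray at (256,270), the tweezers at (229,267) and the beaker at (407,257).

Run:
```python
from h import *
im=cv2.imread('pics/top0.png'); hsv=cv2.cvtColor(im,cv2.COLOR_BGR2HSV)
m=cv2.inRange(hsv,(100,130,70),(120,255,255)); m[:, :140]=0; m[:, 215:]=0; m[:205]=0
for c in cv2.findContours(m,0,2)[0]:
    if cv2.contourArea(c)<30: continue
    b=cv2.boxPoints(cv2.minAreaRect(c)); W=np.array([onz('top',p,.03) for p in b])
    print(b.round(1).tolist(),W.round(3).tolist(),[np.linalg.norm(W[i]-W[i-1]).round(3) for i in range(2)])
c1=cv2.resize(im[200:290,130:220],(540,540),interpolation=2)
K,r,t=cam('top')
# cabinet crop
c2=cv2.resize(im[110:200,300:380],(480,540),interpolation=2)
cv2.imwrite('pics/crop1.png',cv2.resize(np.hstack([c1,c2]),(800,424)))
s=cv2.imread('pics/side0.png'); 
cv2.imwrite('pics/crop2.png',cv2.resize(s[130:350,190:350],(580,798)[:2],interpolation=2)[:600] if 0 else cv2.resize(s[140:330,190:350],(505,600),interpolation=2))
for p in [(153,224),(153,240)]: print(onz('top',p,.02))
```

```text
[[150.10000610351562, 241.10000610351562], [158.39999389648438, 240.60000610351562], [160.39999389648438, 272.79998779296875], [152.10000610351562, 273.3999938964844]] [[0.467, 0.399, 0.03], [0.468, 0.373, 0.03], [0.369, 0.361, 0.03], [0.367, 0.386, 0.03]] [np.float64(0.1), np.float64(0.026)]
[[169.8000030517578, 216.39999389648438], [172.39999389648438, 211.1999969482422], [193.1999969482422, 221.60000610351562], [190.60000610351562, 226.8000030517578]] [[0.545, 0.341, 0.03], [0.562, 0.334, 0.03], [0.529, 0.267, 0.03], [0.512, 0.274, 0.03]] [np.float64(0.075), np.float64(0.018)]
[0.52246751 0.39636187 0.02      ]
[0.47136578 0.39324239 0.02      ]
```

View pics/crop1.png

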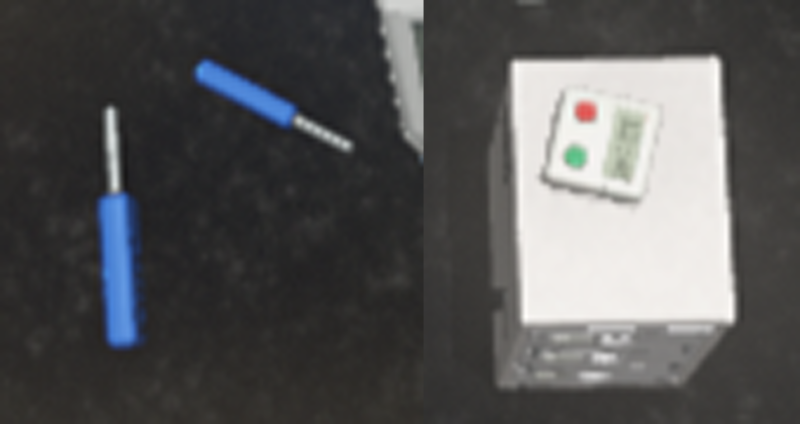

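View pics/crop2.png

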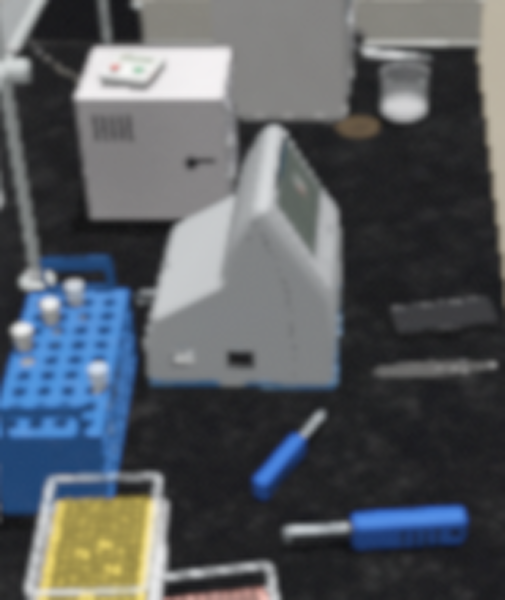

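The larger hook is the left one: its handle measures 100 mm at (155,257), against 75 mm for the one at (182,220), and the crop confirms it. The crop also shows the cabinet with its left-side slot and clamp screw. Next I'll measure the cabinet's pose and the hook's.

Run:
```python
from h import *
im=cv2.imread('pics/top0.png'); g=cv2.cvtColor(im,cv2.COLOR_BGR2GRAY)
m=(g>165).astype(np.uint8)*255; m[:, :305]=0; m[:,380:]=0; m[:118]=0; m[200:]=0
m=cv2.morphologyEx(m,3,np.ones((5,5))); m=cv2.morphologyEx(m,2,np.ones((7,7)))
c=max(cv2.findContours(m,0,1)[0],key=cv2.contourArea)[:,0]
W=np.array([onz('top',p,.172)[:2] for p in cv2.convexHull(c)[:,0].astype(float)]).astype(np.float32)
r=cv2.minAreaRect(W*1000); print(r, cv2.boxPoints(r).round(1).tolist())
# hook axis via shank: bright pixels
s=(g>130).astype(np.uint8); s[:, :145]=0;s[:,162:]=0;s[:215]=0;s[240:]=0
ys,xs=np.nonzero(s)
P=np.array([onz('top',(x,y),.022)[:2] for x,y in zip(xs,ys)]); print(len(P))
v=cv2.fitLine(P.astype(np.float32),2,0,.01,.01).ravel(); print(v,np.degrees(np.arctan(v[1]/v[0])),P.max(0),P.min(0))
# side-view check of hook
S=cv2.imread('pics/side0.png');h=cv2.cvtColor(S,cv2.COLOR_BGR2HSV)
mm=cv2.inRange(h,(100,130,60),(120,255,255)); mm[:295]=0;mm[:,:290]=0
cc=max(cv2.findContours(mm,0,1)[0],key=cv2.contourArea);print(cv2.boundingRect(cc))
a=np.radians(6.9);u=np.array([np.cos(a),np.sin(a)]);n=np.array([-u[1],u[0]]);C=np.array([.418,.3825])
B=[list(C+i*.05*u+j*.01*n)+[z] for i in(-1,1) for j in(-1,1) for z in(0,.03)]
q=proj('side',B);print(q.min(0),q.max(0)); q=proj('top',B);print(q.min(0),q.max(0))
# slot screw: ray with cabinet left side later
print([ray('side',(190+200/505*160,140+162/600*190))])
```

```text
((710.8350219726562, -184.4643096923828), (181.3587188720703, 129.12998962402344), 1.0384464263916016) [[619.0, -121.5999984741211], [621.2999877929688, -250.6999969482422], [802.7000122070312, -247.39999389648438], [800.2999877929688, -118.30000305175781]]
31
[0.9968306  0.07955393 0.49904212 0.39278722] 4.562926 [0.5253613  0.39592455] [0.47429834 0.38965467]
(300, 299, 39, 16)
[300.2313687  298.60206768] [337.11418348 313.72613118]
[150.26356239 240.4303626 ] [161.42610379 273.64083709]
[(array([0.44115451, 1.21777985, 0.89095989]), array([ 0.1381281 , -0.85053238, -0.51400327]))]
```

Run:
```python
from h import *
im=cv2.imread('pics/top0.png');S=cv2.imread('pics/side0.png');g=cv2.cvtColor(im,cv2.COLOR_BGR2GRAY)
for p in [(321.1,178.6),(366.2,178.2),(318.8,123.2),(362.6,122.3)]: print(p,onz('top',p,.172).round(4))
print(g[115:130,340],g[172:190,335],g[172:190,350])
for X,Y,z in [(232,95,.172),(78,98,.172),(90,219,0),(155,45,.172)]:
    p=(190+X*.3168,140+Y*.3167);print('side',p,onz('side',p,z).round(4))
c=cv2.resize(S[145:220,205:280],(600,600),interpolation=2)
cv2.imwrite('pics/crop3.png',c)
```

```text
(321.1, 178.6) [ 0.63   -0.1234  0.172 ]
(366.2, 178.2) [ 0.6314 -0.2521  0.172 ]
(318.8, 123.2) [ 0.7982 -0.12    0.172 ]
(362.6, 122.3) [ 0.8012 -0.2485  0.172 ]
[ 66  66  69  68  69  63  66 132 215 229 228 228 230 229 228] [239 240 240 239 239 234 186 187 172 154 137 126 147 147 141 128 129 201] [238 238 238 239 239 229 176 135 129 125 125 126 126 125 124 126 126 123]
side (263.49760000000003, 170.0865) [ 0.6159 -0.1207  0.172 ]
side (214.7104, 171.0366) [ 0.7923 -0.1104  0.172 ]
side (218.512, 209.3573) [ 0.799  -0.1189  0.    ]
side (239.104, 154.2515) [ 0.7243 -0.2484  0.172 ]
```

Call:
arm_command --deltas '[[[2.5,-1.7,0,0,0,2],[2.5,-1.7,0,0,0,2],[2.5,-1.7,0,0,0,2],[2.5,-1.7,0,0,0,2],[2.5,-1.7,0,0,0,2],[2.5,-1.7,0,0,0,2],[2.5,-1.7,0,0,0,2],[2.5,-1.7,0,0,0,2],[2.5,-1.7,0,0,0,2],[2.5,-1.7,0,0,0,3]]]' --gripper 1

```text
t: 0.98
tool_pos: [0.3963, 0.411, 0.2184]
orientation: [0.193, -3.135, 0.0]
force: [0.4, 0.4, 0.1]
opening: 0.0924
gripper_force: 0.0
```

View pics/crop3.png

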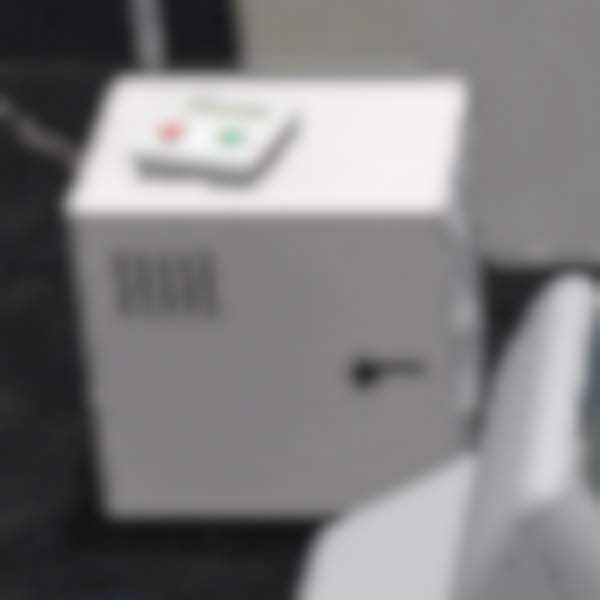

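The cabinet front is at x≈0.630, y≈-0.188, yaw ≈1.1°, and its depth checks at 170 mm. The screw sits near the rear end of its slot. I'll check the hook from the wrist camera now that it's close.

Run:
```python
from h import *
c=cam('wrist'); im=eyes.read_camera('wrist'); cv2.imwrite('pics/w1.png',im)
h=cv2.cvtColor(im,cv2.COLOR_BGR2HSV); m=cv2.inRange(h,(100,130,60),(120,255,255))
for k in cv2.findContours(m,0,1)[0]:
    if cv2.contourArea(k)<400: continue
    b=cv2.boxPoints(cv2.minAreaRect(k)); W=np.array([onz('wrist',p,.03,c) for p in b]); print(b.round(),W.round(4).tolist(),W.mean(0))
a=np.radians(6.9);u=np.array([np.cos(a),np.sin(a)]);n=np.array([-u[1],u[0]]);C=np.array([.418,.3825])
print(proj('wrist',[list(C+i*.05*u+j*.01*n)+[.03] for i in(-1,1) for j in(-1,1)],c))
```

```text
[[128. 373.]
 [218. 373.]
 [218. 411.]
 [128. 411.]] [[0.6679, 0.2417, 0.03], [0.6529, 0.3626, 0.03], [0.718, 0.3673, 0.03], [0.7337, 0.2412, 0.03]] [0.69311006 0.30320697 0.03      ]
[[241. 161.]
 [261. 161.]
 [261. 247.]
 [241. 247.]] [[0.3651, 0.3674, 0.03], [0.3623, 0.3893, 0.03], [0.4637, 0.4005, 0.03], [0.4666, 0.3768, 0.03]] [0.41442613 0.38349235 0.03      ]
[[239.86822837 164.97174961]
 [257.90313671 165.03003495]
 [242.35062387 248.87903   ]
 [259.0678245  248.92883525]]
```

Call:
arm_command --deltas '[[[0.9,-0.5,0,0,0,0],[0.9,-0.5,-2.1,0,0,0],[0.9,-0.5,-2.5,0,0,0],[0.9,-0.5,-2.5,0,0,0],[0.9,-0.5,-2.5,0,0,0],[0,0,-2.5,0,0,0],[0,0,-2.5,0,0,0],[0,0,-2.5,0,0,0],[0,0,-2.0,0,0,0],[0,0,-2.0,0,0,0],[0,0,0,0,0,0]]]'

```text
t: 1.95
tool_pos: [0.4368, 0.3853, 0.0026]
orientation: [0.19, -3.129, 0.006]
force: [-0.4, -0.3, -1.3]
opening: 0.0931
gripper_force: 0.0
```

Call:
arm_command --deltas '[[[0,0,0,0,0,0],[0,0,0,0,0,0],[0,0,0,0,0,0],[0,0,0,0,0,0],[0,0,0,0,0,0],[0,0,0,0,0,0],[0,0,0,0,0,0],[0,0,0,0,0,0]]]' --gripper -1 --squeeze 55

```text
t: 2.62
tool_pos: [0.4405, 0.3872, 0.0079]
orientation: [-0.191, 3.136, 0.0]
force: [-0.1, -0.8, -0.4]
opening: 0.0444
gripper_force: 0.0
```

Call:
arm_command --deltas '[[[0,0,0,0,0,0],[0,0,0,0,0,0],[0,0,0,0,0,0],[0,0,0,0,0,0],[0,0,0,0,0,0],[0,0,0,0,0,0],[0,0,0,0,0,0],[0,0,0,0,0,0]]]'

```text
t: 3.28
tool_pos: [0.4404, 0.3871, 0.0076]
orientation: [0.191, -3.136, 0.0]
force: [0.2, -0.6, -0.2]
opening: 0.0197
gripper_force: 55.0
```

Call:
arm_command --deltas '[[[0,0,0.7,0,0,0],[0,0,2.0,0,0,0],[0,0,2.6,0,0,0],[0,0,2.6,0,0,0],[0,0,2.6,0,0,0],[0,0,2.6,0,0,0],[0,0,2.6,0,0,0],[0,0,2.6,0,0,0],[0,0,2.6,0,0,0],[0,0,2.6,0,0,0],[0,0,2.6,0,0,0],[0,0,0,0,0,0]]]'

```text
t: 4.28
tool_pos: [0.4422, 0.3886, 0.276]
orientation: [-0.191, 3.128, 0.008]
force: [1.1, 1.6, -0.3]
opening: 0.0197
gripper_force: 55.0
```

Call:
arm_command --deltas '[[[0,-1.6,0,0,0,0],[0,-2.8,0,0,0,-0.4],[0,-3.2,0,0,0,-0.5],[0,-3.2,0,0,0,-0.5],[0,-3.2,0,0,0,-0.5],[0,-3.2,0,0,0,-0.5],[0,-3.2,0,0,0,-0.5],[0,-3.2,0,0,0,-0.5],[0,-3.2,0,0,0,-0.5],[0,-3.2,0,0,0,-0.5],[0,-3.2,0,0,0,-0.5],[0,-3.2,0,0,0,-0.5]]]'

```text
t: 5.28
tool_pos: [0.4398, 0.0218, 0.2681]
orientation: [0.043, -3.141, -0.0]
force: [0.7, 1.2, -1.4]
opening: 0.0196
gripper_force: 55.0
```

Call:
arm_command --deltas '[[[0.8,-3.2,0,0,0,-0.5],[0.8,-3.2,0,0,0,-0.5],[0.8,-3.2,0,0,0,0],[0.8,-3.2,0,0,0,0],[0.8,-3.2,0,0,0,0],[0.8,-2.6,0,0,0,0],[0.8,-1.5,0,0,0,0],[0,-0.6,0,0,0,0],[0,0,0,0,0,0],[0,0,0,0,0,0]]]'

```text
t: 6.12
tool_pos: [0.4959, -0.1833, 0.2681]
orientation: [0.015, -3.141, -0.001]
force: [-0.5, 0.4, -0.9]
opening: 0.0197
gripper_force: 55.0
```

Call:
arm_command --deltas '[[[0,0,-1.4,0,0,0],[0,0,-2.2,0,0,0],[0,0,-2.2,0,0,0],[0,0,-2.2,0,0,0],[0,0,-2.2,0,0,0],[0,0,-2.2,0,0,0],[0,0,-2.2,0,0,0],[0,-0.3,-2.2,0,0,0.3],[0,-0.2,-2.0,0,0,0.3],[0,0,0,0,0,0],[0,0,0,0,0,0],[0,0,0,0,0,0]]]'

```text
t: 7.12
tool_pos: [0.4971, -0.1884, 0.0821]
orientation: [-0.033, 3.14, -0.001]
force: [1.0, 0.0, -2.1]
opening: 0.0196
gripper_force: 55.0
```

Run:
```python
from h import *
s=monitor.read_state(); print(s['tool_pos'],s['orientation'],s['force'])
c=cam('wrist'); im=eyes.read_camera('wrist'); cv2.imwrite('pics/w2.png',im)
T=s['tool_pos']
print('hole',proj('wrist',[[.630,-.188,.088]],c)); print('tip exp',proj('wrist',[[T[0]+.082,T[1]+.0015,.0804]],c))
```

```text
[ 0.49707554 -0.18835376  0.0821106 ] [-3.32903047e-02  3.13998676e+00 -8.28566989e-04] [ 1.00204747  0.00947655 -2.14403145]
hole [[272.25627117 450.73466977]]
tip exp [[275.56828302 379.67960266]]
```

View pics/w2.png

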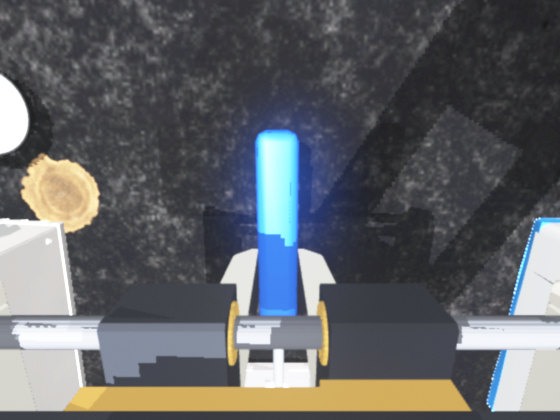

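The wrist view shows the blue handle (278,220) gripped straight and the shank at (278,365), with the hole below the frame. I'll move aside and tilt the tool briefly to see the tray fronts.

Call:
arm_command --deltas '[[[-0.5,-1.0,1.2,0,0,0],[0,-1.2,2.0,0,-7,0],[0,-1.2,2.0,0,-7,0],[0,-1.2,2.0,0,-7,0],[0,-1.2,2.0,0,-7,0],[0,-1.2,2.0,0,-7,0],[0,0,0.8,0,0,0],[0,0,0,0,0,0],[0,0,0,0,0,0]]]'

```text
t: 7.92
tool_pos: [0.4919, -0.2593, 0.2031]
orientation: [-0.031, 2.533, -0.015]
force: [0.2, 0.3, -2.0]
opening: 0.0197
gripper_force: 55.0
```

Run:
```python
from h import *
s=monitor.read_state(); print(s['tool_pos'],s['orientation'],s['dq'].round(3))
c=cam('wrist'); im=eyes.read_camera('wrist'); cv2.imwrite('pics/w3.png',im); np.savez('w3',K=c[0],r=c[1],t=c[2])
a=np.radians(1.1);R=np.array([[np.cos(a),-np.sin(a)],[np.sin(a),np.cos(a)]])
f=lambda y,z:list(np.array([.630,-.188])+R@[0,y])+[z]
P=[f(0,.088),f(.065,.172),f(-.065,.172),f(.065,0),f(-.065,0),f(.012,.088),f(-.012,.088),f(0,.1),f(0,.076)]
q=proj('wrist',P,c);print(q.round(1))
```

```text
[ 0.49191158 -0.25930326  0.20311234] [-0.03076199  2.53254999 -0.01517462] [ 0.04   0.039  0.001  0.005 -0.008  0.001]
[[338.9 238.8]
 [415.2 311.5]
 [280.8 309.2]
 [381.7 183.9]
 [282.2 182.7]
 [349.5 238.9]
 [328.3 238.6]
 [340.  247.7]
 [337.8 230.3]]
```

View pics/w3.png

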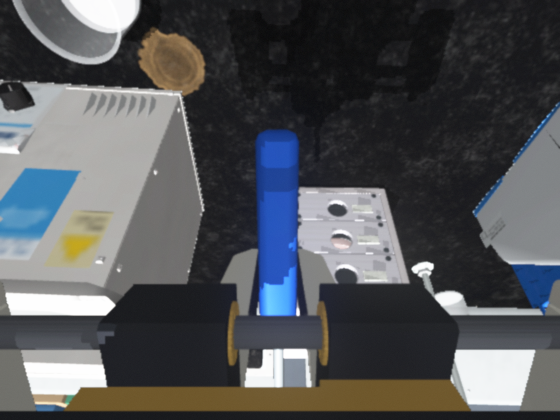

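The tilted view shows the three finger holes at about (339,209), (342,240) and (347,274). The middle one is the target, and I'd predicted it at (339,239). I'll refine that with a fit.

Run:
```python
from h import *
im=cv2.imread('pics/w3.png'); d=np.load('w3.npz'); c=(d['K'],d['r'],d['t'])
g=cv2.cvtColor(im,cv2.COLOR_BGR2GRAY)
a=np.radians(1.1);N=np.array([np.cos(a),np.sin(a),0]);P0=np.array([.630,-.188,0]);L=np.array([-np.sin(a),np.cos(a),0])
def onface(p):
    o,v=ray('wrist',p,c); X=o+v*(N@(P0-o))/(N@v); return X
m=(g<135).astype(np.uint8); m[:195]=0;m[287:]=0;m[:,322:365][m[:,322:365]>0]=2
m=(m==2).astype(np.uint8)
for k in cv2.findContours(m,0,1)[0]:
    if cv2.contourArea(k)<40: continue
    e=cv2.boundingRect(k); x=(e[0]+(e[2]-1)/2,e[1]+(e[3]-1)/2); print('hole',e,x,onface(x).round(4))
mid=im[224:256,325:360]
print(g[240,322:362].tolist()); print(g[225:257,341].tolist())
for p in [(385,188),(409,282)]: print(onface(p).round(4), onz('wrist',p,0,c).round(4))
```

```text
hole (322, 259, 43, 28) (343.0, 272.5) [ 0.63   -0.1881  0.1309]
hole (332, 234, 19, 6) (341.0, 236.5) [ 0.6299 -0.1852  0.0848]
hole (328, 204, 19, 13) (337.0, 210.0) [ 0.63   -0.1858  0.0454]
[189, 189, 188, 188, 187, 188, 188, 185, 177, 181, 185, 185, 185, 185, 184, 183, 181, 179, 178, 176, 174, 173, 174, 175, 168, 168, 168, 147, 135, 148, 173, 184, 186, 186, 183, 180, 192, 183, 177, 174]
[189, 188, 188, 192, 216, 248, 254, 252, 192, 89, 68, 73, 104, 156, 171, 176, 181, 186, 190, 213, 234, 233, 229, 214, 196, 188, 185, 194, 175, 171, 183, 188]
[ 0.6287 -0.1201  0.0073] [ 0.6362 -0.1166  0.    ]
[ 0.6287 -0.1215  0.1407] [ 0.8986  0.0049 -0.    ]
```

Call:
arm_command --deltas '[[[0,1.0,-0.8,0,7,0],[0,1.2,-1.6,0,7,0],[0,1.2,-2.0,0,7,0],[0,1.2,-2.0,0,7,0],[0,1.2,-2.0,0,7,0],[0,1.2,-2.0,0,0,0],[0.5,0,-1.6,0,0,0],[0,0,0,0,0,0],[0,0,0,0,0,0],[0,0,0,0,0,0],[0,0,0,0,0,0],[0,0,0,0,0,0]]]'

```text
t: 8.97
tool_pos: [0.4978, -0.189, 0.0831]
orientation: [-0.031, 3.14, -0.004]
force: [-0.7, -0.3, -1.3]
opening: 0.0197
gripper_force: 55.0
```

Run:
```python
from h import *
s=monitor.read_state(); T=s['tool_pos'];print(T,s['orientation'],s['force'],s['dq'].round(3))
a=eyes.read_camera('side'); b=eyes.read_camera('top')
P=[[T[0]+.082,T[1]+.0017,T[2]-.0076+.008],[T[0]+.025,T[1]+.0005,T[2]+.0124],[.630,-.188,.088]]
print(proj('side',P).round(1),proj('top',P).round(1))
cv2.imwrite('pics/j1.png',np.hstack([cv2.resize(a[150:250,200:300],(400,400),interpolation=2),cv2.resize(b[130:230,280:380],(400,400),interpolation=2)]))
```

```text
[ 0.49781527 -0.18903097  0.08306985] [-0.03059768  3.13988587 -0.00439976] [-0.65615351 -0.29593894 -1.34396592] [-0.006 -0.002  0.008  0.002 -0.002 -0.   ]
[[275.8 182.3]
 [290.5 179.6]
 [262.8 181.1]] [[339.2 202.4]
 [340.8 220.2]
 [339.2 186.1]]
```

View pics/j1.png

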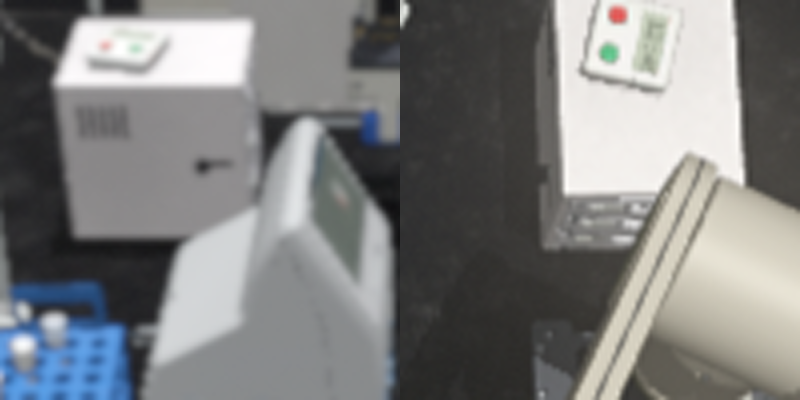

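The arm hides the hook in both fixed views: the side view shows only the cabinet with its slot at (262,191). I'll insert slowly, watching the force.

Call:
arm_command --deltas '[[[0.5,0,-0.1,0,0,0],[0.8,0,-0.1,0,0,0],[0.8,0,-0.1,0,0,0],[0.8,0,0,0,0,0],[0.6,0,0,0,0,0],[0.4,0,0,0,0,0],[0.2,0,0,0,0,0],[0,0,0,0,0,0],[0,0,0,0,0,0],[0,0,0,0,0,0],[0,0,0,0,0,0]]]'

```text
t: 9.98
tool_pos: [0.5377, -0.1881, 0.078]
orientation: [0.03, -3.14, 0.001]
force: [0.3, -0.0, -1.6]
opening: 0.02
gripper_force: 55.0
```

Call:
arm_command --deltas '[[[0.15,0,0,0,0,0],[0.15,0,0,0,0,0],[0.15,0,0,0,0,0],[0.15,0,0,0,0,0],[0.1,0,0,0,0,0],[0,0,0,0,0,0]]]'

```text
t: 10.48
tool_pos: [0.5452, -0.1882, 0.0781]
orientation: [0.031, -3.14, 0.002]
force: [-0.4, -0.6, -1.0]
opening: 0.0196
gripper_force: 55.0
```

Call:
arm_command --deltas '[[[-0.2,0,0.2,0,0,0],[0.1,-0.05,0,0,0,0],[0.15,0,0,0,0,0],[0.15,0,0,0,0,0],[0.15,0,0,0,0,0],[0.15,0,0,0,0,0],[0,0,0,0,0,0],[0,0,0,0,0,0]]]'

```text
t: 11.15
tool_pos: [0.55, -0.1887, 0.08]
orientation: [0.031, -3.14, 0.001]
force: [0.5, -0.5, -1.2]
opening: 0.0198
gripper_force: 55.0
```

Call:
arm_command --deltas '[[[0.15,0,0,0,0,0],[0.15,0,0,0,0,0],[0.1,0,0,0,0,0],[0,0,0,0,0,0]]]'

```text
t: 11.48
tool_pos: [0.5541, -0.1887, 0.0801]
orientation: [0.031, -3.14, 0.002]
force: [0.1, 0.9, -0.8]
opening: 0.0197
gripper_force: 55.0
```

Call:
arm_command --deltas '[[[0.15,0,0,0,0,0],[0.15,0,0,0,0,0],[0.15,0,0,0,0,0],[0.1,0,0,0,0,0],[0,0,0,0,0,0]]]'

```text
t: 11.9
tool_pos: [0.5597, -0.1887, 0.0801]
orientation: [0.031, -3.14, 0.002]
force: [0.5, 0.1, -1.3]
opening: 0.0198
gripper_force: 55.0
```

Call:
arm_command --deltas '[[[0.1,0,0,0,0,0],[0.1,0,0,0,0,0],[0,0,0,0,0,0]]]'

```text
t: 12.15
tool_pos: [0.5616, -0.1887, 0.0801]
orientation: [0.031, -3.14, 0.002]
force: [-0.1, -0.6, -1.1]
opening: 0.0198
gripper_force: 55.0
```

Call:
arm_command --deltas '[[[0,0,-0.15,0,0,0],[0,0,-0.2,0,0,0],[0,0,-0.2,0,0,0],[0,0,-0.2,0,0,0],[0,0,-0.1,0,0,0],[0,0,0,0,0,0],[0,0,0,0,0,0]]]'

```text
t: 12.73
tool_pos: [0.5613, -0.1886, 0.0714]
orientation: [0.031, -3.14, 0.001]
force: [0.6, -0.1, -1.8]
opening: 0.0194
gripper_force: 55.0
```

Call:
arm_command --deltas '[[[0,0,-0.1,0,0,0],[0,0,-0.1,0,0,0],[0,0,0,0,0,0],[0,0,0,0,0,0]]]'

```text
t: 13.07
tool_pos: [0.5614, -0.1887, 0.0695]
orientation: [0.031, -3.14, 0.001]
force: [0.1, -0.3, -0.4]
opening: 0.0196
gripper_force: 55.0
```

Call:
arm_command --deltas '[[[-0.15,0,0,0,0,0],[-0.2,0,0,0,0,0],[-0.2,0,0,0,0,0],[-0.2,0,0,0,0,0],[-0.2,-0.02,0,0,0,0],[-0.1,0,0,0,0,0],[0,0,0,0,0,0]]]'

```text
t: 13.65
tool_pos: [0.5507, -0.1889, 0.0696]
orientation: [0.031, -3.14, 0.002]
force: [0.1, 0.2, -0.9]
opening: 0.0199
gripper_force: 55.0
```

Call:
arm_command --deltas '[[[-0.2,0,0,0,0,0],[-0.2,0,0,0,0,0],[-0.2,0,0,0,0,0],[-0.2,0,0,0,0,0],[-0.2,-0.02,0,0,0,0],[0,0,0,0,0,0]]]'

```text
t: 14.15
tool_pos: [0.5405, -0.1891, 0.0695]
orientation: [0.03, -3.14, 0.001]
force: [0.3, -0.4, 0.3]
opening: 0.0196
gripper_force: 55.0
```

Run:
```python
from h import *
s=monitor.read_state(); print(s['force'],s['wrist_torque'])
a=eyes.read_camera('side'); b=eyes.read_camera('top'); cv2.imwrite('pics/s4.png',a);cv2.imwrite('pics/t4.png',b)
A=cv2.cvtColor(a,6).astype(int);S=cv2.cvtColor(cv2.imread('pics/side0.png'),6).astype(int)
D=A-S
for r in range(170,200,2): print(r,D[r,256:282].tolist())
print(proj('side',[[.630,-.130,.100],[.630,-.130,.066],[.615,-.130,.100],[.615,-.130,.066]]).round(1))
```

```text
[ 0.2729191  -0.4297719   0.27071889] [ 0.03438902 -0.11354535 -0.00683472]
170 [10, 8, 1, -14, -19, -4, 7, 9, 10, 12, 17, 21, 15, 10, 8, 10, 9, 6, -5, -25, -39, -42, -42, -42, -42, -42]
172 [9, 9, 6, 2, 3, 7, 9, 10, 14, 29, 50, 56, 36, 13, 9, 9, 9, 9, 8, 7, 6, 7, 9, 10, 10, 10]
174 [10, 10, 9, 8, 5, 4, 3, 3, 20, 49, 66, 60, 33, 13, 10, 9, 10, 7, 4, -3, -6, -9, -1, 8, 11, 12]
176 [9, 9, 9, 8, 6, 4, 5, 10, 35, 74, 88, 64, 27, 11, 9, 9, 9, 7, 3, 1, 3, 5, 10, 11, 6, 5]
178 [9, 10, 9, 8, 4, -4, -12, -6, 45, 108, 130, 92, 41, 14, 8, 6, 7, 6, 4, 7, 10, 11, 15, 17, 17, 19]
180 [9, 10, 9, 8, 0, -17, -32, -25, 21, 79, 107, 91, 55, 21, 8, 5, 6, 7, 9, 10, 10, 10, 10, 10, 15, 24]
182 [10, 10, 8, 8, -2, -26, -43, -27, 17, 67, 97, 95, 76, 58, 46, 25, 13, 10, 10, 10, 10, 10, 10, 12, 14, 22]
184 [10, 8, 9, 8, -3, -29, -48, -32, 5, 53, 84, 84, 67, 50, 32, 18, 12, 11, 10, 10, 10, 11, 10, 9, 11, 14]
186 [9, 9, 9, 7, 0, -14, -22, -13, 12, 46, 68, 52, 21, 9, 8, 10, 10, 10, 10, 11, 10, 10, 10, 9, 9, 10]
188 [9, 9, 9, 7, 3, -4, -9, -9, 10, 42, 58, 32, 12, 9, 9, 10, 10, 10, 10, 10, 10, 10, 10, 9, 8, 8]
190 [8, 8, 9, 9, 5, -2, -14, -20, 1, 36, 42, 19, 10, 10, 11, 10, 9, 11, 10, 10, 10, 9, 9, 8, 7, 8]
192 [10, 9, 10, 8, 6, -11, -43, -54, -18, 25, 28, 14, 10, 10, 10, 9, 10, 10, 10, 10, 10, 10, 9, 8, 7, 8]
194 [9, 9, 10, 8, 6, -9, -39, -52, -20, 20, 20, 12, 10, 9, 11, 10, 10, 10, 10, 10, 11, 10, 8, 7, 7, 7]
196 [10, 9, 9, 10, 8, -1, -14, -18, -5, 9, 10, 10, 9, 10, 10, 10, 10, 10, 10, 10, 10, 9, 8, 7, 7, 8]
198 [10, 10, 9, 9, 7, 3, -4, -6, 1, 8, 10, 9, 9, 10, 11, 10, 10, 10, 10, 10, 10, 9, 7, 9, 7, 8]
[[261.  186. ]
 [261.5 193.8]
 [265.  186. ]
 [265.4 193.8]]
```

The side view difference at columns 264-268 shows the tray about 15 mm out and the shank in its hole, so it's hooked. I'll draw on.

Call:
arm_command --deltas '[[[-0.2,0,0,0,0,0],[-0.25,0,0,0,0,0],[-0.25,-0.02,0,0,0,0],[-0.25,0,0,0,0,0],[-0.25,0,0,0,0,0],[-0.25,-0.02,0,0,0,0],[-0.25,0,0,0,0,0],[-0.25,0,0,0,0,0],[-0.25,-0.02,0,0,0,0]]]'

```text
t: 15.0
tool_pos: [0.5187, -0.1896, 0.0696]
orientation: [0.031, -3.14, 0.001]
force: [2.3, 1.8, -1.6]
opening: 0.0196
gripper_force: 55.0
```

Call:
arm_command --deltas '[[[-0.25,0,0,0,0,0],[-0.25,0,0,0,0,0],[-0.25,-0.02,0,0,0,0],[-0.25,0,0,0,0,0],[-0.25,0,0,0,0,0],[-0.25,-0.02,0,0,0,0],[-0.25,0,0,0,0,0],[-0.25,0,0,0,0,0],[-0.2,0,0,0,0,0],[0,0,0,0,0,0]]]'

```text
t: 15.83
tool_pos: [0.4965, -0.1901, 0.0695]
orientation: [0.03, -3.14, 0.002]
force: [1.8, 0.1, -1.3]
opening: 0.02
gripper_force: 55.0
```

Call:
arm_command --deltas '[[[-0.15,0,0,0,0,0],[-0.15,0,0,0,0,0],[-0.15,0,0,0,0,0],[-0.15,-0.02,0,0,0,0],[-0.1,0,0,0,0,0],[0,0,0,0,0,0]]]'

```text
t: 16.33
tool_pos: [0.4897, -0.1903, 0.0695]
orientation: [0.03, -3.14, 0.001]
force: [-0.1, 0.9, -1.2]
opening: 0.0198
gripper_force: 55.0
```

Call:
arm_command --deltas '[[[-0.1,0,0,0,0,0],[-0.1,0,0,0,0,0],[-0.1,0,0,0,0,0],[-0.1,0,0,0,0,0],[-0.1,0,0,0,0,0],[0,0,0,0,0,0]]]'

```text
t: 16.83
tool_pos: [0.4847, -0.1903, 0.0695]
orientation: [0.031, -3.14, 0.002]
force: [1.8, -0.3, -1.3]
opening: 0.0195
gripper_force: 55.0
```

Call:
arm_command --deltas '[[[-0.1,0,0,0,0,0],[-0.1,0,0,0,0,0],[-0.1,0,0,0,0,0],[-0.1,0,0,0,0,0],[-0.1,-0.02,0,0,0,0],[0,0,0,0,0,0]]]'

```text
t: 17.33
tool_pos: [0.4804, -0.1904, 0.0697]
orientation: [-0.031, 3.141, -0.002]
force: [5.5, 0.8, -3.1]
opening: 0.0194
gripper_force: 55.0
```

Call:
arm_command --deltas '[[[-0.1,0,0,0,0,0],[-0.1,0,0,0,0,0],[0,0,0,0,0,0]]]'

```text
t: 17.58
tool_pos: [0.4779, -0.1905, 0.0697]
orientation: [0.031, -3.14, 0.002]
force: [1.1, -0.3, 0.1]
opening: 0.02
gripper_force: 55.0
```

Call:
arm_command --deltas '[[[-0.1,0,0,0,0,0],[-0.1,0,0,0,0,0],[0,0,0,0,0,0]]]'

```text
t: 17.83
tool_pos: [0.4751, -0.1904, 0.0693]
orientation: [0.03, -3.139, 0.001]
force: [0.4, 0.1, -1.7]
opening: 0.0197
gripper_force: 55.0
```

Call:
arm_command --deltas '[[[-0.1,0,0,0,0,0],[-0.1,0,0,0,0,0],[0,0,0,0,0,0]]]'

```text
t: 18.08
tool_pos: [0.4735, -0.1904, 0.0693]
orientation: [0.031, -3.14, 0.001]
force: [-0.4, 0.1, -0.8]
opening: 0.0197
gripper_force: 55.0
```

Call:
arm_command --deltas '[[[0.15,0,0,0,0,0],[0.15,0,0,0,0,0],[0,0,0,0,0,0],[0,0,0,0,0,0],[0,0,0,0,0,0]]]'

```text
t: 18.5
tool_pos: [0.4769, -0.1904, 0.0695]
orientation: [0.031, -3.14, 0.001]
force: [-0.0, 0.3, -1.8]
opening: 0.0195
gripper_force: 55.0
```

Run:
```python
from h import *
s=monitor.read_state(); print(s['force'],s['tool_pos'])
a=eyes.read_camera('side'); b=eyes.read_camera('top');w=eyes.read_camera('wrist'); cv2.imwrite('pics/w5.png',w)
cv2.imwrite('pics/j2.png',np.hstack([cv2.resize(a[150:230,230:310],(400,400),interpolation=2),cv2.resize(w[220:420,180:380],(400,400),interpolation=2)]))
print(proj('side',[[.630-o,-.132,.1] for o in (0,.06,.07,.08,.085,.09)]).round(1))
```

```text
[-0.0122177   0.32811171 -1.83386084] [ 0.47692384 -0.19041812  0.06950888]
[[261.  185.7]
 [277.1 185.9]
 [279.8 185.9]
 [282.4 185.9]
 [283.8 185.9]
 [285.1 186. ]]
```

View pics/j2.png

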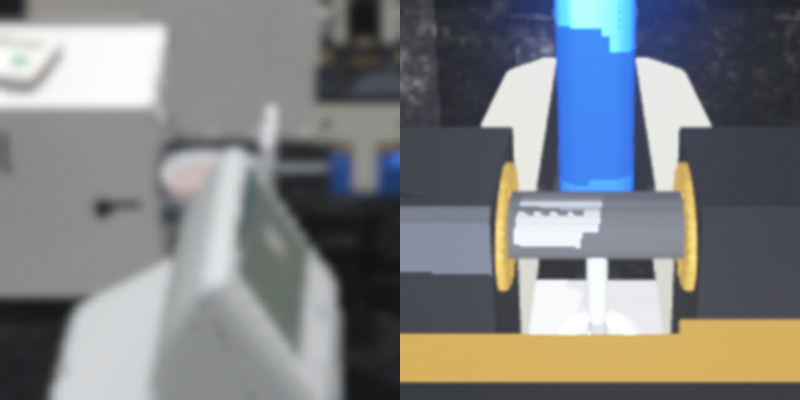

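The view shows the tray caught about 85 mm out (front edge at side column 284), with the pink dish lying in it. The hook is slack in the hole and the force is zero. I'll lift it to the hole's centre and withdraw.

Call:
arm_command --deltas '[[[0,0,0.15,0,0,0],[0,0,0.2,0,0,0],[0,0,0.2,0,0,0],[0,0,0.2,0,0,0],[0,0,0.2,0,0,0],[0,0,0.1,0,0,0],[0,0,0,0,0,0],[0,0,0,0,0,0],[0,0,0,0,0,0]]]'

```text
t: 19.4
tool_pos: [0.4768, -0.1904, 0.08]
orientation: [0.031, -3.14, 0.001]
force: [0.4, 0.6, -1.2]
opening: 0.0199
gripper_force: 55.0
```

Call:
arm_command --deltas '[[[-0.15,0,0,0,0,0],[-0.2,0,0,0,0,0],[-0.2,0,0,0,0,0],[-0.2,0,0,0,0,0],[-0.2,-0.02,0,0,0,0],[-0.2,0,0,0,0,0]]]'

```text
t: 19.9
tool_pos: [0.4652, -0.1907, 0.0801]
orientation: [0.031, -3.14, 0.002]
force: [-0.7, 0.5, -0.8]
opening: 0.0199
gripper_force: 55.0
```

Call:
arm_command --deltas '[[[-0.25,0,0,0,0,0],[-0.3,0,0,0,0,0],[-0.4,-0.02,0,0,0,0],[-0.5,0,0,0,0,0],[-0.6,0,0,0,0,0],[-0.7,0,0,0,0,0],[-0.8,-0.02,0,0,0,0],[-0.8,0,0,0,0,0],[-0.6,0,0,0,0,0],[-0.3,0,0,0,0,0],[0,0,0,0,0,0],[0,0,0,0,0,0]]]'

```text
t: 20.9
tool_pos: [0.413, -0.1912, 0.0803]
orientation: [0.03, -3.141, 0.002]
force: [0.1, 0.1, -1.9]
opening: 0.0193
gripper_force: 55.0
```

Call:
arm_command --deltas '[[[0,0,0.8,0,0,0],[0,0,1.6,0,0,0],[0,0,2.2,0,0,0],[0,0,2.6,0,0,0],[0,0,2.8,0,0,0],[0,0.8,2.8,0,0,0],[0,1.6,2.6,0,0,0],[0,2.4,2.0,0,0,0],[0,3.0,1.2,0,0,0],[0,3.2,0.4,0,0,0],[0.1,3.2,0,0,0,0],[0.1,3.2,0,0,0,0.5]]]'

```text
t: 21.9
tool_pos: [0.4153, -0.0157, 0.2717]
orientation: [-0.044, 3.14, -0.002]
force: [0.5, 0.6, -1.5]
opening: 0.0193
gripper_force: 55.0
```

Call:
arm_command --deltas '[[[0.2,3.2,0,0,0,0.5],[0.2,3.2,0,0,0,0.5],[0.2,3.2,0,0,0,0.5],[0.2,3.2,0,0,0,0.5],[0.2,3.2,0,0,0,0.5],[0.2,3.2,0,0,0,0.5],[0.2,3.2,0,0,0,0.5],[0.2,3.2,0,0,0,0.5],[0.2,3.2,0,0,0,0.5],[0.2,3.2,0,0,0,0.4],[0.2,3.0,0,0,0,0],[0.2,2.4,0,0,0,0]]]'

```text
t: 22.9
tool_pos: [0.4386, 0.3595, 0.2705]
orientation: [0.181, -3.135, 0.001]
force: [0.2, 0.1, -0.7]
opening: 0.0197
gripper_force: 55.0
```

Call:
arm_command --deltas '[[[0,1.6,0,0,0,0],[0,0.8,-0.8,0,0,0],[0,0.2,-2.0,0,0,0],[0,0,-2.6,0,0,0],[0,0,-2.8,0,0,0],[0,0,-2.8,0,0,0],[0,0,-2.8,0,0,0],[0,0,-2.6,0,0,0],[0,0,-2.2,0,0,0],[0,0,-1.8,0,0,0],[0,0,-1.4,0,0,0],[0,0,0,0,0,0]]]'

```text
t: 23.9
tool_pos: [0.4366, 0.3807, 0.048]
orientation: [0.178, -3.13, 0.007]
force: [-0.9, -0.5, -2.3]
opening: 0.0201
gripper_force: 55.0
```

Call:
arm_command --deltas '[[[0,0,0,0,0,0],[0,0,0,0,0,0],[0,0,0,0,0,0]]]'

```text
t: 24.15
tool_pos: [0.44, 0.3835, 0.0538]
orientation: [-0.178, 3.135, 0.0]
force: [0.2, 0.0, -1.7]
opening: 0.0194
gripper_force: 55.0
```

Call:
arm_command --deltas '[[[0,0.1,-0.8,0,0,0],[0,0.1,-1.0,0,0,0],[0,0.1,-1.0,0,0,0],[0,0,-0.7,0,0,0],[0,0,-0.4,0,0,0],[0,0,-0.2,0,0,0],[0,0,0,0,0,0],[0,0,0,0,0,0],[0,0,0,0,0,0]]]'

```text
t: 24.9
tool_pos: [0.4393, 0.3862, 0.0115]
orientation: [0.179, -3.136, 0.001]
force: [-1.3, -0.7, -1.8]
opening: 0.0193
gripper_force: 55.0
```

Call:
arm_command --deltas '[[[0,0,-0.1,0,0,0],[0,0,-0.1,0,0,0],[0,0,-0.1,0,0,0],[0,0,-0.1,0,0,0],[0,0,0,0,0,0],[0,0,0,0,0,0]]]'

```text
t: 25.4
tool_pos: [0.4391, 0.386, 0.0076]
orientation: [0.179, -3.136, 0.001]
force: [-2.2, -1.4, 4.6]
opening: 0.0195
gripper_force: 55.0
```

Call:
arm_command --deltas '[[[0,0,0,0,0,0],[0,0,0,0,0,0],[0,0,0,0,0,0],[0,0,0,0,0,0],[0,0,0,0,0,0],[0,0,0,0,0,0],[0,0,0,0,0,0],[0,0,0,0,0,0],[0,0,0,0,0,0],[0,0,0,0,0,0],[0,0,0,0,0,0],[0,0,0,0,0,0]]]' --gripper 1

```text
t: 26.4
tool_pos: [0.4389, 0.386, 0.0071]
orientation: [0.179, -3.135, 0.002]
force: [-0.2, -0.4, 0.5]
opening: 0.0919
gripper_force: 0.0
```

Call:
arm_command --deltas '[[[0,0,0.5,0,0,0],[0,0,1.2,0,0,0],[0,0,2.0,0,0,0],[0,0,2.5,0,0,0],[0,0,2.5,0,0,0],[0,0,2.5,0,0,0],[-1.5,1.5,2.5,0,0,0],[-2.0,2.0,2.0,0,0,0],[-2.0,2.0,1.0,0,0,0],[-2.0,2.0,0,0,0,0],[0,0,0,0,0,0],[0,0,0,0,0,0]]]'

```text
t: 27.4
tool_pos: [0.3631, 0.462, 0.1755]
orientation: [-0.183, 3.136, 0.0]
force: [-0.3, 0.3, -0.1]
opening: 0.0928
gripper_force: 0.0
```

Run:
```python
from h import *
s=monitor.read_state(); print(s['t'],s['tool_pos'],s['opening'])
a=eyes.read_camera('side'); b=eyes.read_camera('top')
z=lambda i,k:cv2.resize(i,k,interpolation=2)
cv2.imwrite('pics/j3.png',np.hstack([z(a[150:350,210:360],(400,533)),z(b[110:290,140:440][:, :],(400,533)) if 0 else z(b[110:290,140:275],(400,533))]))
cv2.imwrite('pics/t5.png',b)
```

```text
27.4 [0.36314658 0.46202045 0.17553526] 0.09281432269437469
```

View pics/j3.png

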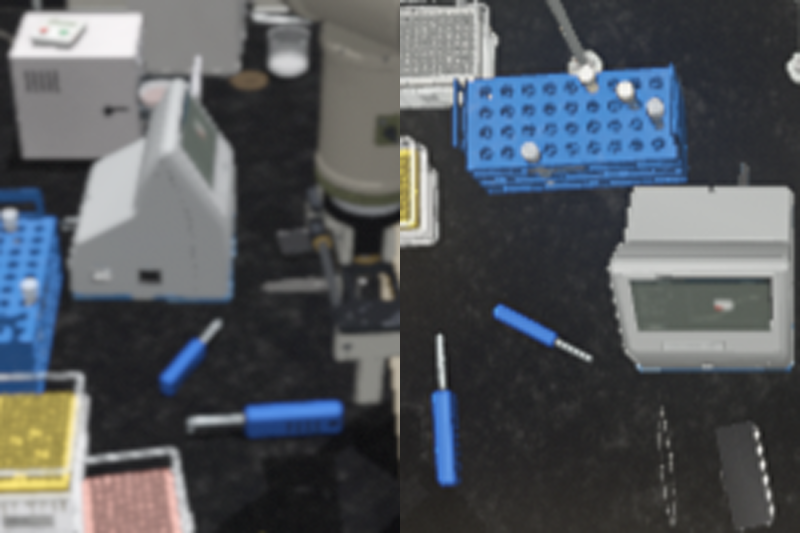

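The hook is lying flat where it was (side (245,419), top (442,410) in this picture). The tray is still out with the dish in it (side (155,95) to (195,75)), the bystanders haven't moved, and the robot is clear of everything.

```bash
python3 -c "
from plant import ticket
print(ticket.close_job())"
```

```text
the job is handed in; nothing more can be done
None
```

The job is handed in, with no verdict shown: the middle tray was caught open about 85 mm out with the dish in it, the hook was back flat on the bench where it lay, and the robot was clear, at about 27 s on the robot's clock.

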